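# Square up a bridge blank with the treadle jig

### The job

In the treadle jig on the guitar maker's bench, push the dark bridge blank home against the jig's wooden fence: press the jig's ribbed metal treadle with the gripper right down to its stop, without forcing it there, keep it down a moment, then let it come all the way back up. The treadle drives the jaw that moves the blank, so do not push the blank by hand, and leave the rubber-topped rocker pedal standing near by alone.

Things in the scene. Friction and masses are not known exactly. Their poses are not given: they have to be found in the camera images.
- treadle (a joint): Treadle angle, rad: 0 = up at rest, 0.40 = on its stop. Bare aluminium plate with dark cross ribs, 120 mm long, 60 wide, 8 thick, hinged at its end nearer the jaw, 55 mm above the jig's underside; free end slopes 0.30 rad up at rest, 0.10 down at the stop. Pressing at treadle_pad takes 4 N at first, 10 N just before the stop; it springs back to 0. The jaw goes 18 mm forward and returns.
- treadle_pad (a point): Point to press: treadle's upper face, mid-width, 100 mm from the hinge, 20 from the free end. Moves with it: 39 mm lower at the stop (88 to 49 mm above the jig's underside) and 6 further from the hinge. x: along the plate to hinge, jaw, blank; y: across, level; z: plate normal, up. The jig (grey base 310 x 170 mm, fixed, 75 high) stands left or right on a plywood board 4 to 32 mm thick.
- bridge_blank: Dark wooden bar, 34 mm (x) x 150 (y) x 12 (z), origin at the centre of its underside. Lies loose on the jig's plywood bed, 30 mm above the jig's underside, long side about parallel to the hinge, between steel jaw and wooden fence, 10 to 15 mm short of the fence. When home, its origin lies 180 mm horizontally from treadle_pad at rest.
- rocker_pad (a point): Leave alone: point on the raised end of a separate instrument rocker pedal, a black rubber-topped plate 230 x 85 mm on a dark steel base 250 x 100 mm, on the other side of the bench from the jig. Mid-width, 30 mm from the plate's end, about 80 mm above the bench; x runs along the pedal.
There are look-alikes about, which are no part of the job. Leave any turquoise look-alike of the bridge_blank alone.

How it is judged:
By the outcome, as a careful person would: the job done as asked, in the order asked, and still so for the second after the job is handed in, with the robot touching nothing.
It also fails if it takes over 32 s, if anything falls off the work surface, if the arm or the gripper's body presses on something with over 40 N, if the wrist force passes 120 N, or if a joint passes its speed limit or range.

### The arm

A 7-joint arm with a two-finger parallel gripper is mounted at the origin on the work surface. World frame = base frame: x ahead of the robot, y to its left, z up, the work surface at z = 0. Lengths are in m, angles in rad, forces in N, time in s.
With the tool pointing down it reaches from about 0.4 to 0.875 m from the base axis. Payload 6.5 kg.
Tool frame: the origin (TCP) lies midway between the tips of the shut fingers; the grasp point (between the pads) lies 19 mm behind it; z points along the fingers, x is the direction in which the jaws open and shut, and the axes are right-handed (so a half turn about z gives the same grasp; the last joint's range is limited). The gripper opens to 88 mm and grips with 3 to 60 N. Pads are 18 mm wide; open, the fingers measure 123 mm over their backs; the gripper's body (75 mm by 187 mm) begins 45 mm behind the grasp point.
Start: joints at [1.112, 0.536, -0.004, 1.538, 0.003, 1.067, -0.071], TCP at [0.249, -0.6, 0.239] pointing down, gripper open.
Joint ranges: [-2.7, 2.7], [-0.37, 2.16], [-1.27, 1.26], [0.24, 2.4], [-1.31, 4.45], [0.19, 1.91], [-2.76, 2.76]. Speed limits (rad/s): [2.39, 2.39, 3.14, 3.14, 3.14, 3.14, 3.14].

### API

Orientations are given as [roll, pitch, yaw] about the fixed x, y, z axes, in that order (R = Rz(yaw) Ry(pitch) Rx(roll)).
In Python, from cell import env gives the robot as it stands. The module is installed in compiled form; this text tells all that it offers.
- The arm moves only by the shell command python3 -m crank 'ROWS' [FORCE]. ROWS is JSON, a list of rows, each a list of 7 numbers: the turn, a rotation vector about the tool's x, y, z in degrees, then the shift along the tool's x, y, z in cm, then the finger opening in cm, from 0 to 8.81. In form: [[wx, wy, wz, x, y, z, claw], ...]. A call has 1 to 12 rows; each row is the pose to reach, as a shift and turn from the pose commanded when the call began, along the tool's axes at that moment; what a row does not reach only later rows make up. A row lasts 1/10 s, in which the tool goes at most 50 mm and 8.59 degrees, less where a joint would pass 70% of its speed; a pose out of reach is approached as far as the arm can. A call with a gripper value outside its range is refused whole. The fingers move at their own pace and stop on an object; FORCE is the grip in N (left out, the last holds). Time passes only in rows, so rows that repeat a pose let the fingers close. It gives the time, the measured TCP pose, the force and the opening at its end, in the units of the state.
- env.get_state(): the state, without advancing time (a new reading comes with each control period).
- env.capture(name): name is "scene" or "top" or "wrist"; returns (picture, depth): 480x640x3 uint8, blue, green, red; 480x640 float32, m along the optical axis (not along the pixel's ray), 0 where there is no reading.
- env.camera_model(name): a dict with "fx", "fy", "cx", "cy" (pixels), "xyz" and "attitude" of the camera in the world; the wrist camera has in their place "hand_eye" (4x4, takes a point from camera to tool coordinates, whose origin is the TCP and whose axes are the tool frame's). Camera axes: x right, y down, z forward; pixel columns grow to the right and rows downward; lengths in m; the calibration is good to about 2 mm. A picture is of the moment at which its call begins: read the wrist's pose just before it. camera_model takes no time and is no camera call.
- env.finish_job(): hands the job in, once; it reports no verdict.
The state is a dict: "t": time; "q": joint angles; "joint_velocities": joint speeds; "tau": joint torques, N m; "tcp_pos": TCP position; "orientation": TCP orientation; "ft_force": force on the tool from outside, world axes, zero at the start; "torque": the same for the moment, N m; "grip_width": opening from 0.0 (shut) to 1.0 (fully open).
Only numpy, scipy, OpenCV 4.12 (cv2) and the standard library are available. Lean on these libraries where they do the work, as an engineer would, in place of code of your own. Each camera call takes 0.05 s, during which the arm holds its last target.

## Working session

There is one attempt and no reset: what is moved stays moved. The work goes in short steps, Python scripts to look and compute and a shell command to move; the robot and the scene stay as the last step left them, time stands still between calls to the robot, and variables do not carry over. Pictures are saved under pics/ and viewed, and the job is handed in when it is done.

```bash
mkdir -p pics; ls; python3 - <<'E'
from cell import env
import cv2,numpy as np
s=env.get_state()
print({k:np.round(v,3) for k,v in s.items()})
for n in("scene","top"):
    p,d=env.capture(n); cv2.imwrite(f"pics/{n}0.png",p); np.save(f"pics/{n}0.npy",d)
    print(n,env.camera_model(n))
print(env.camera_model("wrist"))
E
```

```text
pics
{'t': np.float64(0.0), 'q': array([ 1.112,  0.537, -0.004,  1.539,  0.003,  1.067, -0.071]), 'joint_velocities': array([ 0.001, -0.   ,  0.   , -0.002,  0.   ,  0.001,  0.001]), 'tau': array([-1.0000e-03, -5.7097e+01,  9.9000e-01, -2.5160e+01, -5.6000e-02,
        1.8000e-02,  0.0000e+00]), 'tcp_pos': array([ 0.249, -0.6  ,  0.238]), 'orientation': array([ 3.141e+00,  2.000e-03, -1.178e+00]), 'ft_force': array([-0.718, -0.223,  0.563]), 'torque': array([-0.013,  0.025,  0.065]), 'grip_width': np.float64(0.999)}
scene {'fx': 484.44359612407044, 'fy': 484.44359612407044, 'cx': 317.0821265281492, 'cy': 227.4734553608467, 'xyz': array([1.01548663, 0.45848732, 0.65524542]), 'attitude': array([-2.21022005,  0.01384417,  2.35977525])}
top {'fx': 621.8505712174024, 'fy': 621.8505712174024, 'cx': 314.2272461654785, 'cy': 239.1416049361325, 'xyz': array([ 0.20877744, -0.06477272,  1.62330389]), 'attitude': array([-2.97549012,  0.00930867, -1.55095969])}
{'fx': 341.66648138578734, 'fy': 341.66648138578734, 'cx': 314.43668380803973, 'cy': 239.68415074294842, 'hand_eye': array([[ 9.99999319e-01,  5.86532401e-04, -1.00920857e-03,
        -6.33268045e-04],
       [-2.96734225e-04,  9.63921625e-01,  2.66186050e-01,
        -6.85404842e-02],
       [ 1.12892471e-03, -2.66185569e-01,  9.63921142e-01,
        -1.45865887e-01],
       [ 0.00000000e+00,  0.00000000e+00,  0.00000000e+00,
         1.00000000e+00]])}
```

View pics/scene0.png

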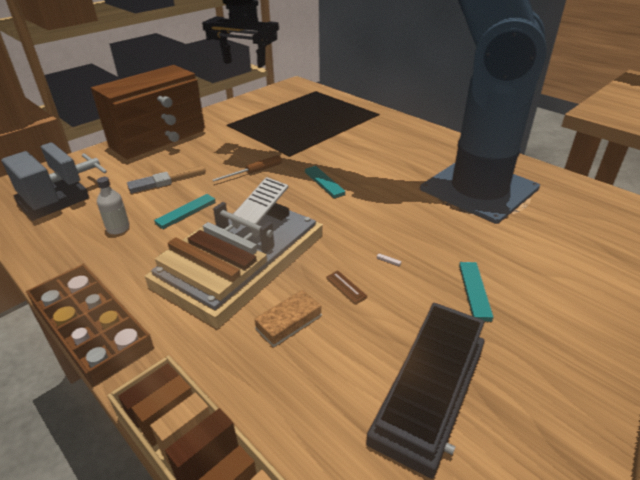

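View pics/top0.png

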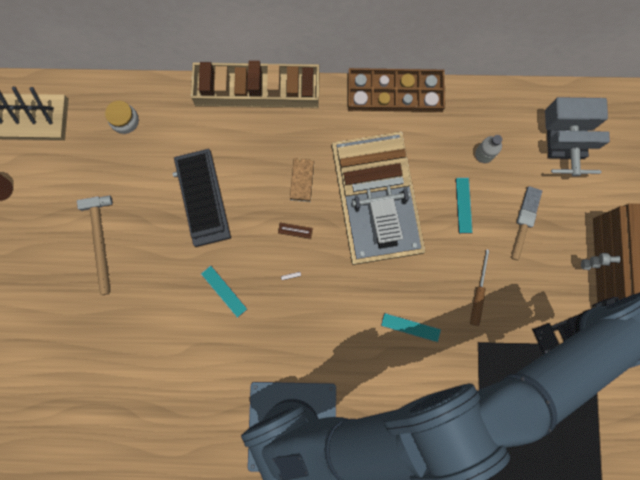

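Top view: the jig is at about (380,200), with the ribbed aluminium treadle at (387,220), dark blank at (373,175), and reddish-brown wooden fence at (373,157). The candidates are:
- **Treadle:** ribbed plate at (387,220), or the black rocker pedal at (203,197), which is to be left alone.
- **Blank:** dark bar at (373,175), the fence at (373,157), turquoise bars at (464,205), (224,291) and (410,327), the small bar at (295,230), or the stock in the bin at (255,80).

I choose the ribbed bare-metal plate in the jig and will check it in close crops.

```bash
python3 - <<'E'
import cv2,numpy as np
a=cv2.imread("pics/top0.png")[125:270,325:430]; b=cv2.imread("pics/scene0.png")[165:330,140:335]
a=cv2.resize(a,None,fx=4,fy=4,interpolation=cv2.INTER_CUBIC); b=cv2.resize(b,None,fx=4,fy=3.5,interpolation=cv2.INTER_CUBIC)
cv2.imwrite("pics/ca.png",a);cv2.imwrite("pics/cb.png",b)
E
```

```text
(no output)
```

View pics/ca.png

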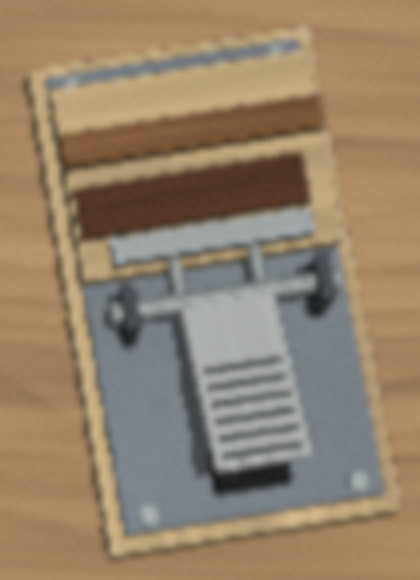

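View pics/cb.png

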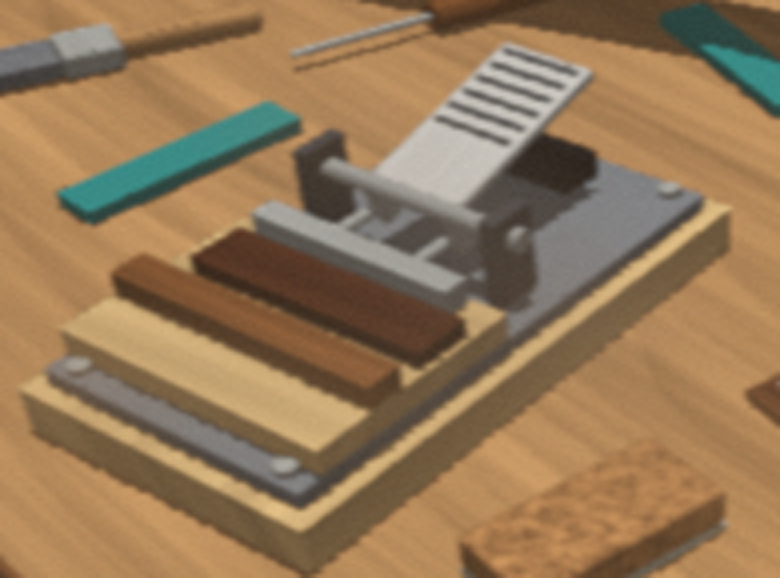

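Top crop: the ribbed plate has its free-end corners at (379,243) and (402,239) and its hinge shaft at row ~198. The bar between the steel jaw and the fence is the blank. This matches the description, so next I measure with depth and two rays.

```bash
cat > h.py <<'E'
import numpy as np,cv2
from scipy.spatial.transform import Rotation as R
from cell import env
def pose(n,st=None):
    m=env.camera_model(n)
    if n=="wrist":
        T=np.eye(4);T[:3,:3]=R.from_euler('xyz',st["orientation"]).as_matrix();T[:3,3]=st["tcp_pos"]
        T=T@m["hand_eye"]
    else:
        T=np.eye(4);T[:3,:3]=R.from_euler('xyz',m["attitude"]).as_matrix();T[:3,3]=m["xyz"]
    return m,T
def ray(n,u,v,st=None):
    m,T=pose(n,st); d=T[:3,:3]@np.array([(u-m["cx"])/m["fx"],(v-m["cy"])/m["fy"],1]); return T[:3,3],d
def cloud(n,d,st=None):
    m,T=pose(n,st); v,u=np.mgrid[:480,:640]
    P=np.stack([(u-m["cx"])/m["fx"]*d,(v-m["cy"])/m["fy"]*d,d],-1)
    return P@T[:3,:3].T+T[:3,3]
def plane(n,u,v,z,st=None):
    o,d=ray(n,u,v,st); return o+d*(z-o[2])/d[2]
def tri(a,b):
    (o1,d1),(o2,d2)=a,b
    s=np.linalg.lstsq(np.c_[d1,-d2],o2-o1,rcond=None)[0]
    p,q=o1+s[0]*d1,o2+s[1]*d2; return (p+q)/2,np.linalg.norm(p-q)
E
python3 - <<'E'
from h import *
np.set_printoptions(precision=4,suppress=True)
Lc=tri(ray("top",378.7,243),ray("scene",288,185.6)); Rc=tri(ray("top",402.5,238.7),ray("scene",266.2,177.9))
print("freeL",Lc,"freeR",Rc,np.linalg.norm(Lc[0]-Rc[0]))
for n in("top","scene"):
    d=np.load(f"pics/{n}0.npy"); C=cloud(n,d)
    pts={"top":[(387,220),(395,236),(383,210),(373,175),(373,157),(380,186),(360,240),(410,235),(338,160),(450,250)],"scene":[(270,190),(250,220),(225,247),(205,258),(300,230)]}[n]
    for u,v in pts: print(n,(u,v),np.median(C[v-1:v+2,u-1:u+2].reshape(-1,3),0))
E
```

```text
freeL (array([ 0.4538, -0.2037,  0.1215]), np.float64(0.0005697759763863851)) freeR (array([ 0.4652, -0.2616,  0.1212]), np.float64(0.0002810313807927035)) 0.05896612788624057
top (387, 220) [ 0.5132 -0.2245  0.1111]
top (395, 236) [ 0.471  -0.2431  0.1253]
top (383, 210) [ 0.5403 -0.2162  0.0982]
top (373, 175) [ 0.6381 -0.1927  0.0745]
top (373, 157) [ 0.684  -0.1923  0.0783]
top (380, 186) [ 0.6076 -0.2112  0.0796]
top (360, 240) [ 0.4732 -0.1628  0.0429]
top (410, 235) [ 0.4886 -0.2914  0.0438]
top (338, 160) [ 0.6871 -0.1035  0.0308]
top (450, 250) [ 0.4588 -0.4029 -0.002 ]
scene (270, 190) [ 0.4869 -0.2245  0.1171]
scene (250, 220) [ 0.5635 -0.1982  0.0922]
scene (225, 247) [ 0.6373 -0.1851  0.073 ]
scene (205, 258) [ 0.6847 -0.1806  0.077 ]
scene (300, 230) [ 0.4714 -0.1527  0.0415]
```

Depth and the two rays agree: the free-end edge midpoint is near (0.460,-0.233,0.122) and the board is about 31 mm thick. Pad at about (0.478,-0.229,0.1185); at the stop z≈0.080. Next I compute the reach in tool axes.

```bash
cat > go.py <<'E'
import sys
from h import *
# usage: x y z yaw -> shift (cm, tool axes) & turn deg
x,y,z,yaw=map(float,sys.argv[1:5])
s=env.get_state(); Rt=R.from_euler('xyz',s["orientation"])
print("t",round(s["t"],2),"tcp",s["tcp_pos"].round(4),"rpy",s["orientation"].round(4),"F",s["ft_force"].round(2))
print("shift cm",(Rt.inv().apply(np.array([x,y,z])-s["tcp_pos"])*100).round(2),"turn deg",np.degrees((Rt.inv()*R.from_euler('xyz',[np.pi,0,yaw])).as_rotvec()).round(2))
E
python3 go.py 0.478 -0.229 0.235 -1.377
```

```text
t 0.1 tcp [ 0.2486 -0.6     0.2379] rpy [ 3.1415e+00  1.6000e-03 -1.1780e+00] F [0.87 0.48 0.56]
shift cm [-25.49 -35.4    0.33] turn deg [ 0.02  0.09 11.4 ]
```

```bash
python3 -m crank '[[0,0,2,-2.5,-3.5,0,0],[0,0,4,-5.5,-7.6,0,0],[0,0,6,-8.5,-11.8,0,0],[0,0,8,-11.5,-16,0,0],[0,0,10,-14.5,-20.1,0,0],[0,0,11.4,-17.5,-24.3,0,0],[0,0,11.4,-20.5,-28.5,0,0],[0,0,11.4,-23,-32,0.2,0],[0,0,11.4,-24.7,-34.3,0.3,0],[0,0,11.4,-25.5,-35.4,0.3,0],[0,0,11.4,-25.5,-35.4,0.3,0],[0,0,11.4,-25.5,-35.4,0.3,0]]' 20
python3 - <<'E'
from h import *
s=env.get_state(); p,d=env.capture("wrist"); cv2.imwrite("pics/w1.png",p); np.save("pics/w1.npy",d)
import pickle; pickle.dump(s,open("pics/w1.pkl","wb")); print(s["tcp_pos"],s["orientation"],s["ft_force"])
E
```

```text
t: 1.3
tcp_pos: [0.4772, -0.2313, 0.2356]
orientation: [3.14, -0.001, -1.379]
ft_force: [0.3, -1.0, -0.2]
grip_width: 0.008
[ 0.47718343 -0.23126775  0.23556536] [ 3.14048025e+00 -7.14993484e-04 -1.37895064e+00] [ 0.33641494 -1.0342712  -0.2213415 ]
```

View pics/w1.png

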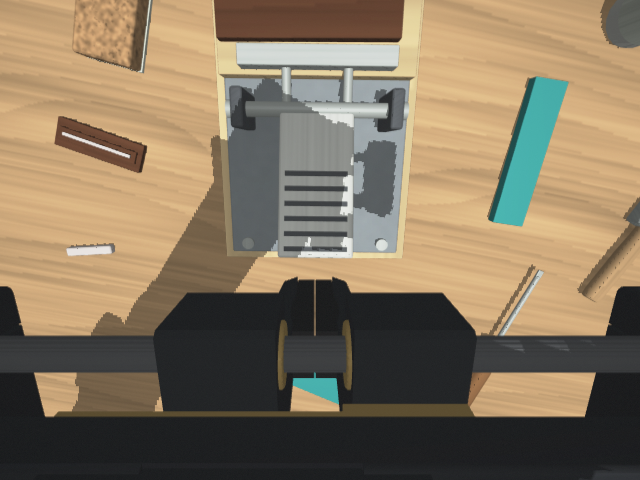

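The wrist view shows the treadle square to the tool. Its plate corners are at (277,258) and (354,257), the hinge shaft is at row ~109, and the shut fingertips are at (315,283).

```bash
python3 - <<'E'
from h import *
import pickle
np.set_printoptions(precision=4,suppress=True)
s=pickle.load(open("pics/w1.pkl","rb")); C=cloud("wrist",np.load("pics/w1.npy"),s)
# plate patch: fit
P=C[125:250,288:345].reshape(-1,3); P=P[np.abs(P[:,2])>0.05]
c=np.median(P,0)
for _ in range(3):
    u,w,vt=np.linalg.svd(P-P.mean(0),full_matrices=False); n=vt[2]*np.sign(vt[2,2]); r=(P-P.mean(0))@n; P=P[np.abs(r)<0.003]
print("normal",n,"slope",np.arccos(n[2]),"dir to hinge yaw",np.arctan2(n[1],n[0]),len(P), "ctr",P.mean(0))
c=P.mean(0)
def hit(u,v):
    o,d=ray("wrist",u,v,s); return o+d*(n@(c-o))/(n@d)
L,Rr=hit(277,257.5),hit(354.5,256.5); print("corners",L,Rr,np.linalg.norm(L-Rr))
HL,HR=hit(280,112),hit(352,112); print(HL,HR)
m=(L+Rr)/2; ax=(HL+HR)/2-m; ax-=n*(n@ax); ax/=np.linalg.norm(ax)
print("axis yaw",np.arctan2(ax[1],ax[0]),"edge yaw",np.arctan2((L-Rr)[1],(L-Rr)[0])-np.pi/2,"pad",m+.02*ax)
print("base z",np.median(C[215:235,240:270,2]),"tip",C[283,315])
E
```

```text
normal [ 0.1923 -0.9813  0.004 ] slope 1.5668384504171728 dir to hinge yaw -1.377305474813678 908 ctr [ 0.5143 -0.2244  0.1192]
corners [ 0.5443 -0.2174  0.3813] [ 0.5444 -0.2174  0.3814] 3.1125611806491723e-05
[ 0.5444 -0.2174  0.3813] [ 0.5444 -0.2174  0.3814]
axis yaw -2.9113873186200983 edge yaw -4.507011537546799 pad [ 0.5423 -0.2179  0.3615]
base z 0.0426599117522031 tip [ 0.4857 -0.2291  0.2387]
```

```bash
python3 - <<'E'
from h import *
import pickle
np.set_printoptions(precision=4,suppress=True)
s=pickle.load(open("pics/w1.pkl","rb")); C=cloud("wrist",np.load("pics/w1.npy"),s)
for v in(125,150,180,210,240,254): print(v,C[v,288],C[v,315],C[v,343])
P=C[125:250,288:345].reshape(-1,3); P=P[(P[:,2]>.075)&(P[:,2]<.14)]
A=np.c_[P[:,:2],np.ones(len(P))]; w=np.ones(len(P),bool)
for _ in range(5):
    k=np.linalg.lstsq(A[w],P[w,2],rcond=None)[0]; w=np.abs(A@k-P[:,2])<.004
n=np.array([-k[0],-k[1],1]);n/=np.linalg.norm(n);c=P[w].mean(0)
print("slope",np.arccos(n[2]),"yaw",np.arctan2(n[1],n[0]),w.mean())
def hit(u,v):
    o,d=ray("wrist",u,v,s); return o+d*(n@(c-o))/(n@d)
L,Rr=hit(277,257.5),hit(354.5,256.5); print("corners",L,Rr,np.linalg.norm(L-Rr))
HL,HR=hit(280,112),hit(352,112)
m=(L+Rr)/2; ax=(HL+HR)/2-m; ax-=n*(n@ax); l=np.linalg.norm(ax);ax/=l
print("len",l,"axis yaw",np.arctan2(ax[1],ax[0]),"edge yaw",np.arctan2((L-Rr)[1],(L-Rr)[0])-np.pi/2,"pad",m+.02*ax)
E
```

```text
125 [ 0.5553 -0.1937  0.0944] [ 0.5594 -0.2148  0.0942] [ 0.5636 -0.2367  0.095 ]
150 [ 0.5364 -0.1974  0.1003] [ 0.5405 -0.2185  0.0996] [ 0.5448 -0.2404  0.0997]
180 [ 0.5137 -0.2018  0.1054] [ 0.5179 -0.2229  0.1063] [ 0.5222 -0.2448  0.1062]
210 [ 0.4913 -0.2062  0.1134] [ 0.4959 -0.2272  0.1161] [ 0.4996 -0.2492  0.1129]
240 [ 0.4693 -0.2107  0.1216] [ 0.4731 -0.2316  0.1207] [ 0.4775 -0.2533  0.1211]
254 [ 0.4591 -0.2127  0.1251] [ 0.4633 -0.2335  0.1258] [ 0.4671 -0.2553  0.1243]
slope 0.3047263612820489 yaw 0.1729155106743317 1.0
corners [ 0.4547 -0.2047  0.1257] [ 0.467  -0.2646  0.1251] 0.06112731110380101
len 0.11588825383307227 axis yaw 0.1903712832770602 edge yaw 0.20275084762762297 pad [ 0.4796 -0.231   0.1194]
```

```bash
python3 go.py 0.479 -0.230 0.130 -1.377; python3 -m crank '[[0,0,0,0,0,3,0],[0,0,0,0,0,6,0],[0,0,0,0,0,8.5,0],[0,0,0,0,0,10,0],[0,0,0,0,0,10.4,0],[0,0,0,0,0,10.4,0]]';python3 go.py 0.479 -0.230 0.120 -1.377
```

```text
t 1.35 tcp [ 0.477  -0.2317  0.2356] rpy [ 3.1406e+00 -8.0000e-04 -1.3802e+00] F [-0.62  0.54 -0.44]
shift cm [-0.14 -0.24 10.56] turn deg [ 0.06 -0.05 -0.18]
t: 1.95
tcp_pos: [0.4773, -0.2308, 0.1315]
orientation: [3.141, -0.0, -1.379]
ft_force: [0.5, -0.4, 0.5]
grip_width: 0.005
t 1.95 tcp [ 0.4773 -0.2308  0.1315] rpy [ 3.1405e+00 -1.0000e-04 -1.3793e+00] F [ 0.46 -0.39  0.52]
shift cm [-0.05 -0.18  1.15] turn deg [ 0.06 -0.   -0.13]
```

```bash
python3 -m crank '[[0,0,0,0,0,0.4,0],[0,0,0,0,0,0.8,0],[0,0,0,0,0.05,1.2,0],[0,0,0,0,0.1,1.6,0],[0,0,0,0,0.15,2,0],[0,0,0,0,0.2,2.4,0],[0,0,0,0,0.2,2.4,0]]';  python3 -m crank '[[0,0,0,0,0.05,0.4,0],[0,0,0,0,0.1,0.8,0],[0,0,0,0,0.15,1.1,0],[0,0,0,0,0.2,1.4,0],[0,0,0,0,0.2,1.6,0],[0,0,0,0,0.2,1.6,0]]'
```

```text
t: 2.65
tcp_pos: [0.4755, -0.2304, 0.1077]
orientation: [3.14, -0.0, -1.377]
ft_force: [-3.0, -0.3, 6.5]
grip_width: 0.004
t: 3.25
tcp_pos: [0.4738, -0.2308, 0.0921]
orientation: [3.141, -0.001, -1.377]
ft_force: [-3.0, -1.1, 8.3]
grip_width: 0.006
```

```bash
python3 -m crank '[[0,0,0,0,0,0.2,0],[0,0,0,0,0.05,0.4,0],[0,0,0,0,0.1,0.6,0],[0,0,0,0,0.1,0.6,0]]';  python3 -m crank '[[0,0,0,0,0,0.1,0],[0,0,0,0,0,0.2,0],[0,0,0,0,0,0.2,0]]'
```

```text
t: 3.65
tcp_pos: [0.4736, -0.2309, 0.0865]
orientation: [-3.141, -0.001, -1.377]
ft_force: [-2.6, 0.0, 11.3]
grip_width: 0.001
t: 3.95
tcp_pos: [0.4736, -0.2309, 0.0846]
orientation: [-3.141, -0.001, -1.377]
ft_force: [-2.9, 0.3, 10.7]
grip_width: 0.008
```

```bash
python3 -m crank '[[0,0,0,0,0,0.1,0],[0,0,0,0,0,0.1,0]]';  python3 -m crank '[[0,0,0,0,0,0.1,0],[0,0,0,0,0,0.1,0]]'
```

```text
t: 4.15
tcp_pos: [0.4737, -0.2309, 0.0836]
orientation: [-3.141, -0.001, -1.377]
ft_force: [-2.7, -0.7, 9.2]
grip_width: 0.006
t: 4.35
tcp_pos: [0.4737, -0.2309, 0.0826]
orientation: [-3.141, -0.001, -1.377]
ft_force: [-3.0, -0.7, 10.6]
grip_width: 0.005
```

```bash
python3 -m crank '[[0,0,0,0,0,0.1,0],[0,0,0,0,0,0.1,0]]'
```

```text
t: 4.55
tcp_pos: [0.4737, -0.2309, 0.0816]
orientation: [-3.141, -0.001, -1.377]
ft_force: [-2.7, 0.6, 11.3]
grip_width: 0.005
```

```bash
python3 -m crank '[[0,0,0,0,0,0.05,0],[0,0,0,0,0,0.05,0]]'
```

```text
t: 4.75
tcp_pos: [0.4737, -0.2308, 0.0812]
orientation: [-3.141, -0.001, -1.377]
ft_force: [-2.5, -0.4, 11.6]
grip_width: 0.005
```

```bash
python3 -m crank '[[0,0,0,0,0,0.05,0],[0,0,0,0,0,0.05,0]]'
```

```text
t: 4.95
tcp_pos: [0.4738, -0.2309, 0.0808]
orientation: [-3.141, -0.001, -1.377]
ft_force: [-2.8, 0.8, 12.6]
grip_width: 0.008
```

```bash
python3 -m crank '[[0,0,0,0,0,0.05,0],[0,0,0,0,0,0.05,0]]'
```

```text
t: 5.15
tcp_pos: [0.4738, -0.2308, 0.0807]
orientation: [-3.141, -0.001, -1.377]
ft_force: [-4.5, 1.3, 16.9]
grip_width: 0.004
```

```bash
python3 -m crank '[[0,0,0,0,0,0.05,0],[0,0,0,0,0,0.05,0]]'
```

```text
t: 5.35
tcp_pos: [0.4738, -0.2309, 0.0805]
orientation: [-3.141, -0.001, -1.377]
ft_force: [-4.8, 1.6, 20.8]
grip_width: 0.006
```

The stop is reached: the TCP has stalled at z 0.0805, as predicted, and the force has stepped from 11.5 to 21 N. I'll hold here, without pressing further, and look.

```bash
python3 -m crank '[[0,0,0,0,0,0,0],[0,0,0,0,0,0,0],[0,0,0,0,0,0,0],[0,0,0,0,0,0,0],[0,0,0,0,0,0,0],[0,0,0,0,0,0,0],[0,0,0,0,0,0,0],[0,0,0,0,0,0,0],[0,0,0,0,0,0,0],[0,0,0,0,0,0,0]]'
python3 - <<'E'
from h import *
p,d=env.capture("scene"); np.save("pics/s2.npy",d)
cv2.imwrite("pics/s2.png",cv2.resize(p[165:330,140:335],None,fx=4,fy=3.5,interpolation=cv2.INTER_CUBIC))
E
```

```text
t: 6.35
tcp_pos: [0.4738, -0.2309, 0.0805]
orientation: [-3.141, -0.001, -1.377]
ft_force: [-6.0, 1.7, 20.1]
grip_width: 0.003
```

View pics/s2.png

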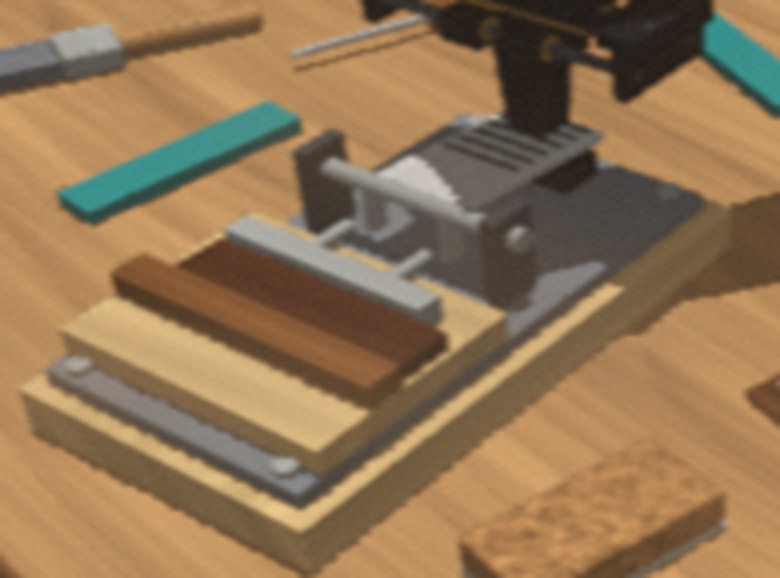

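The picture shows the treadle down on its stop block (crop 570,170), the jaw forward, and the blank against the fence with no gap (crop 380,370). Now I release it slowly along the same path.

```bash
python3 -m crank '[[0,0,0,0,0,-0.2,0],[0,0,0,0,0,-0.5,0],[0,0,0,0,-0.05,-0.9,0],[0,0,0,0,-0.1,-1.3,0],[0,0,0,0,-0.15,-1.7,0],[0,0,0,0,-0.2,-2.1,0],[0,0,0,0,-0.25,-2.5,0],[0,0,0,0,-0.3,-2.9,0],[0,0,0,0,-0.35,-3.3,0],[0,0,0,0,-0.4,-3.7,0],[0,0,0,0,-0.4,-4.1,0],[0,0,0,0,-0.4,-4.5,0]]'
python3 -m crank '[[0,0,0,0,0,-0.5,0],[0,0,0,0,0,-1.5,0],[0,0,0,0,0,-3.5,0],[0,0,0,0,0,-6,0],[0,0,0,0,0,-8.5,0],[0,0,0,0,0,-10.5,0],[0,0,0,0,0,-11,0],[0,0,0,0,0,-11,0]]'
python3 - <<'E'
from h import *
import pickle
s=env.get_state();pickle.dump(s,open("pics/w3.pkl","wb"))
p,d=env.capture("wrist");cv2.imwrite("pics/w3.png",p);np.save("pics/w3.npy",d)
p,d=env.capture("scene"); np.save("pics/s3.npy",d)
cv2.imwrite("pics/s3.png",cv2.resize(p[165:330,140:335],None,fx=4,fy=3.5,interpolation=cv2.INTER_CUBIC))
E
```

```text
t: 7.6
tcp_pos: [0.4779, -0.2295, 0.1242]
orientation: [-3.141, -0.0, -1.377]
ft_force: [-0.5, -0.2, -0.0]
grip_width: 0.007
t: 8.4
tcp_pos: [0.4772, -0.2297, 0.2342]
orientation: [-3.141, -0.001, -1.377]
ft_force: [0.4, 1.0, -0.2]
grip_width: 0.004
```

View pics/s3.png

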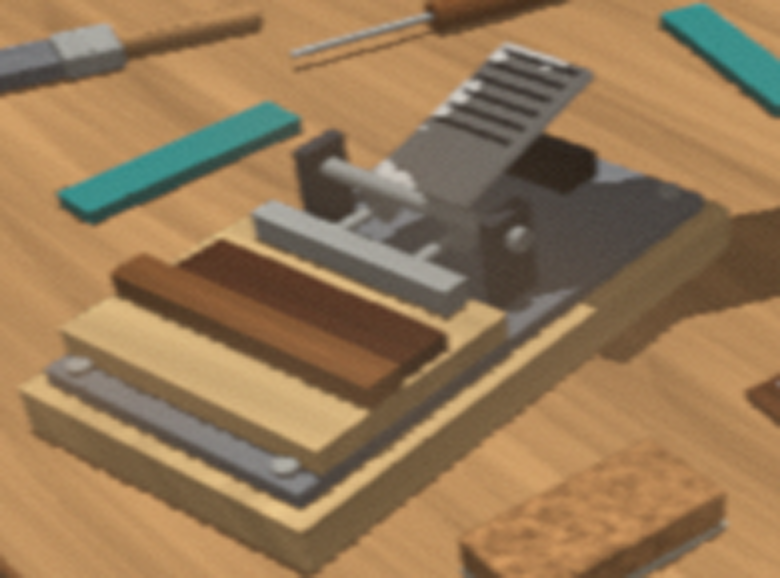

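View pics/w3.png

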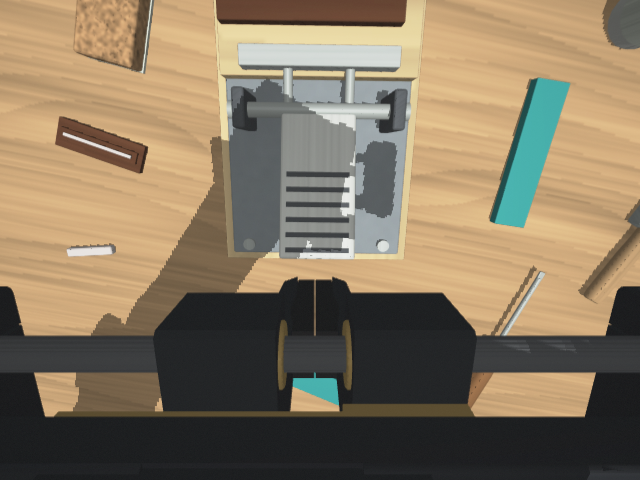

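The treadle is back up: its free-end corners are at crop (505,45) and (592,72), as at the start. The jaw has returned and the blank stays against the fence. One numeric check of the seat before handing in.

```bash
python3 - <<'E'
from h import *
pad=np.array([.479,-.230]); yaw=.193; a=np.array([np.cos(yaw),np.sin(yaw)])
for z in (.072,.074):
    for c in((222,240),(447,342)):
        q=plane("scene",140+c[0]/4,165+c[1]/3.5,z)[:2]; print(z,q.round(4),"blank centre from pad",round((q-pad)@a+.017,4))
E
python3 - <<'E'
from cell import env
s=env.get_state(); print(s["t"],s["ft_force"].round(1)); print(env.finish_job())
E
```

```text
0.072 [ 0.6519 -0.2635] blank centre from pad 0.1803
0.072 [ 0.6291 -0.113 ] blank centre from pad 0.1868
0.074 [ 0.6532 -0.261 ] blank centre from pad 0.182
0.074 [ 0.6305 -0.1111] blank centre from pad 0.1885
8.5 [-0.8 -0.2 -0.1]
the job is handed in; nothing more can be done
None
```

The bridge blank is home against the fence, and I've handed the job in at about 8.5 s. I pressed the ribbed treadle with the shut fingers to its stop and held it for about 1.5 s. Then I let it rise slowly and lifted clear. I didn't touch the blank or the rocker pedal.

**At the stop:** The tool stalled at z ≈ 0.0805 m, against about 0.080 m expected. The upward force rose from about 11.5 N to about 21 N, and I pressed no further.

**Last pictures:** The treadle is back at its starting position and the jaw has returned. The blank shows no gap to the fence along its length, and the wrist force is about zero.

**Check that disagreed:** My rough measurement put the blank 180–182 mm from the pad at one end and 187–189 mm at the other, against 180 mm nominal. I put this down to coarse corner picking and the estimated angle, because the picture shows the blank touching the fence. I did not measure it a second time.

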